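# Unbolt the saw-blade chest

### The job

Unbolt the saw-blade chest so that it can be opened: with one fingertip press the yellow spring catch bar down and keep it down while the other finger pushes the red knob of the bolt all the way back, out of its keeper; only then let the catch spring up again so that it locks the bolt fully open, and take the hand clear. Leave the lid shut and do not shift the other things on the chest and the bench.

Things in the scene. Friction and masses are not known exactly. Their poses are not given: they have to be found in the camera images.
- chest: Low plywood chest, 300 (x) by 380 (y) by 110 mm tall, fixed. Origin: centre of its underside; x to its hinged back, y to the fixed end rail with the bolt's keeper, z up. Lid and rail are level, 110 mm up. The bolt set on the lid spans chest x -60 to +37, y -2 to +136 mm (the bolt itself y +9 to +169 home, -27 to +133 drawn) and runs parallel to chest y.
- lid (a joint): Inset lid of the chest, hinged at its back edge: 0 = shut, rad, grows as it is raised (to 1.4). It lies shut by its own weight; the bolt set is screwed to it.
- bolt (a joint): 16 mm round steel bolt: 0 = home in the keeper, grows to 0.036 m = fully back (hard stop); slides towards the chest's -y. Takes 2 to 3 N; stays where left. Notched about every 12 mm: when the catch is up, its tooth in a notch blocks the bolt both ways. At the open end the tooth can rise only once the bolt is at least 33.5 mm back.
- catch (a joint): Spring safety catch: 0 = up (locking), grows to 0.008 m = pressed down on its stop, straight down. Its tooth is clear of the bolt from 0.0042 m on. Spring about 3 N at the start, 7 N at the bottom; when let go it springs up and locks in the nearest notch.
- catch_pad: The catch's press bar: flat, yellow, 24 (chest x) by 100 (chest y, the bolt's way) by 5 mm. Origin: centre of its top face, 156 mm above the bench when up; axes as the chest's. It may be pressed anywhere along its length, and a fingertip may slide along it. Around it, within 60 mm, only the knob stands higher than 34 mm above the lid.
- bolt_knob: The bolt's upright knob: red, round, 20 mm across, 38 mm tall. Origin: on its axis at the top, 178 mm above the bench; axes as the chest's. It stands 50 mm to chest +x of the bar's long centre line; home, it is 5 mm to chest -y of the bar's middle. It moves with the bolt, alongside the bar, 36 mm to chest -y. On its +y side, where it is pushed, all is free 34 mm above the lid.
- screw_tin: Steel tin, 72 mm across, 58 mm tall, standing on the free end of the lid. Origin: centre of its underside. Bystander.
- masking_tape: Roll of orange tape lying flat, 96 mm across, 25 mm tall, on the free end of the lid. Origin: centre of its underside. Bystander.
- tape_measure: Green and black tape measure standing on the lid between knob and hinges, 36 by 70 mm, 64 mm tall. Origin: centre of its underside. Bystander.
- glue_bottle: White glue bottle with orange cap, 62 mm across, 170 mm tall, on the bench to the left. Origin: centre of its underside. Bystander.
- spray_can: Blue and steel spray can, 64 mm across, 190 mm tall, on the bench to the left. Origin: centre of its underside. Bystander.
- block_plane: Small metal block plane, 160 by 50 mm, about 50 mm tall, on the bench to the right. Origin: centre of its underside. Bystander.
- screwdriver: Screwdriver, 190 mm long, lying along its x on the bench to the right. Origin: under its middle. Bystander.

How it is judged:
By the outcome, as a careful person would: the job done as asked, in the order asked, and still so for the second after the job is handed in, with the robot touching nothing.
It also fails if it takes over 42 s, if anything falls off the work surface, if the arm or the gripper's body presses on something with over 40 N, if the wrist force passes 120 N, or if a joint passes its speed limit or range.

### The arm

A 6-joint arm with a two-finger parallel gripper is mounted at the origin on the work surface. World frame = base frame: x ahead of the robot, y to its left, z up, the work surface at z = 0. Lengths are in m, angles in rad, forces in N, time in s.
With the tool pointing down it reaches from about 0.35 to 0.975 m from the base axis. Payload 4.9 kg.
Tool frame: the origin (TCP) lies at the very end of the fingers, on their centre line; the grasp point (between the pads) lies behind it (manip.pinch_z is the y of the grasp point in the tool frame, in m); y points along the fingers, x is the direction in which the jaws open and shut, and the axes are right-handed (so a half turn about y gives the same grasp; the last joint's range is limited). The gripper opens to 85 mm and grips with 20 to 120 N. Pads are 22 mm wide; open, the fingers measure 114 mm over their backs; the gripper's body (76 mm by 85 mm) begins 54 mm behind the grasp point. The pads swing forward as they close: fully open they stand 13 mm farther back than shut.
Start: joints at [-1.353, 0.053, 1.613, -0, 1.476, -0.119], TCP at [0.207, -0.59, 0.231] pointing down, gripper open.
Joint ranges: [-3.01, 3.01], [-1.01, 2.22], [0.06, 2.58], [-1.02, 4.17], [0.09, 2.62], [-3.14, 3.14]. Speed limits (rad/s): [2.57, 2.57, 3.14, 3.14, 3.14, 3.14].

### API

Orientations are given as a unit quaternion [w, x, y, z].
In Python, from plant import manip gives the robot as it stands.
- The arm moves only by the tool drive_tool, never from a script. Its argument "motion" is a list of rows, each a list of 3 entries, a list of its own where there are three numbers: the shift along the tool's x, y, z in units of 25 mm (1.0 is 25 mm), then the turn, a rotation vector about the tool's x, y, z in units of 5 degrees (1.0 is 5 degrees), then the closure, from -1 (fully open) to 1 (shut). A call has 1 to 12 rows; each row shifts and turns the commanded pose from where the row before left it, along the tool's axes as they then stand; what a row does not reach is not made up. A row lasts 1/10 s, in which the tool goes at most 50 mm and 8.59 degrees, less where a joint would pass 70% of its speed; a pose out of reach is approached as far as the arm can. A call is refused whole if a number of a shift passes 1 or a number of a turn 1, either way. A call with a gripper value outside its range is refused whole. The fingers move at their own pace and stop on an object; the grip force is fixed at half the most. Time passes only in rows, so rows that do not move let the fingers close. It gives the time, the measured TCP pose, the force and the opening at its end, in the units of the state.
- manip.state(): the state, without advancing time (a new reading comes with each control period).
- manip.grab_frame(name): name is "scene" or "side" or "wrist"; returns a dict with "img" (480x640x3 uint8, blue, green, red), "range_z" (480x640 float32, m along the optical axis (not along the pixel's ray), 0 where there is no reading), "camera_matrix" (3x3 intrinsics, pixels), "world_from_camera" (4x4, takes a point from camera to world coordinates); the wrist camera has in their place "T_tool_cam" (4x4, takes a point from camera to tool coordinates, whose origin is the TCP and whose axes are the tool frame's). Camera axes: x right, y down, z forward; pixel columns grow to the right and rows downward; lengths in m; the calibration is good to about 2 mm. A picture is of the moment at which its call begins: read the wrist's pose just before it.
- manip.job_done(): hands the job in, once; it reports no verdict.
The state is a dict: "time": time; "joint_pos": joint angles; "joint_vel": joint speeds; "joint_efforts": joint torques, N m; "tool_pos": TCP position; "tool_rot": TCP orientation; "contact_force": force on the tool from outside, world axes, zero at the start; "ft_torque": the same for the moment, N m; "gripper_width": opening from 0.0 (shut) to 1.0 (fully open).
Only numpy, scipy, OpenCV 4.12 (cv2) and the standard library are available. Lean on these libraries where they do the work, as an engineer would, in place of code of your own. Each camera call takes 0.05 s, during which the arm holds its last target. There are 200 camera calls.

## Working session

There is one attempt and no reset: what is moved stays moved. The work goes in short steps, Python scripts to look and compute and a tool call to move; the robot and the scene stay as the last step left them, time stands still between calls to the robot, and variables do not carry over. Pictures are saved under pics/ and viewed, about 8 in all and at most 12, crops included, and the job is handed in when it is done.

Besides the shell and the picture viewer there is one more tool, called after "Emit:" as name([rows], argument=value, ...), one row to a line, values as JSON. drive_tool: Moves the arm, as the interface text tells. Its arguments: {"type":"object","properties":{"motion":{"type":"array","items":{"type":"array"}}},"required":["motion"]}

```bash
mkdir -p pics; ls; python3 - <<'E'
from plant import manip
import cv2,numpy as np
print(manip.state(), manip.pinch_z)
for n in ("scene","side"):
    f=manip.grab_frame(n); cv2.imwrite(f"pics/{n}0.png",f["img"]); np.savez(f"pics/{n}0.npz",**f)
    print(n,f["camera_matrix"].tolist(),f["world_from_camera"].round(3).tolist())
E
```

```text
pics
{'time': 0.0, 'joint_pos': array([-1.35299245e+00,  5.33504940e-02,  1.61432111e+00, -7.89606053e-06,
        1.47600639e+00, -1.18959683e-01]), 'joint_vel': array([3.07755166e-04, 6.62671090e-05, 1.81617965e-04, 7.24556561e-04,
       1.02990607e-03, 6.55293476e-05]), 'joint_efforts': array([-2.14913111e-03, -3.93693817e+01, -3.70172596e+01, -2.97317974e-04,
        7.26090831e-03, -2.20269447e-05]), 'tool_pos': array([ 0.20640489, -0.58925932,  0.23005078]), 'tool_rot': array([ 0.57721497, -0.5762292 ,  0.40968289, -0.40858625]), 'contact_force': array([ 0.02897281,  0.36131845, -0.28226429]), 'ft_torque': array([-0.00176721,  0.00817561,  0.01718517]), 'gripper_width': 1.0006198261617654} -0.0187
scene [[497.31939181726364, 0.0, 319.0098024132838], [0.0, 497.31939181726364, 244.86041392259045], [0.0, 0.0, 1.0]] [[0.815, 0.489, -0.31, 0.991], [0.579, -0.695, 0.426, -0.606], [-0.007, -0.527, -0.85, 1.31], [0.0, 0.0, 0.0, 1.0]]
side [[561.3570866185235, 0.0, 314.0215702741793], [0.0, 561.3570866185235, 231.01637128753444], [0.0, 0.0, 1.0]] [[0.905, -0.28, 0.321, 0.04], [-0.426, -0.602, 0.675, -1.082], [0.005, -0.748, -0.664, 1.21], [0.0, 0.0, 0.0, 1.0]]
```

View pics/scene0.png

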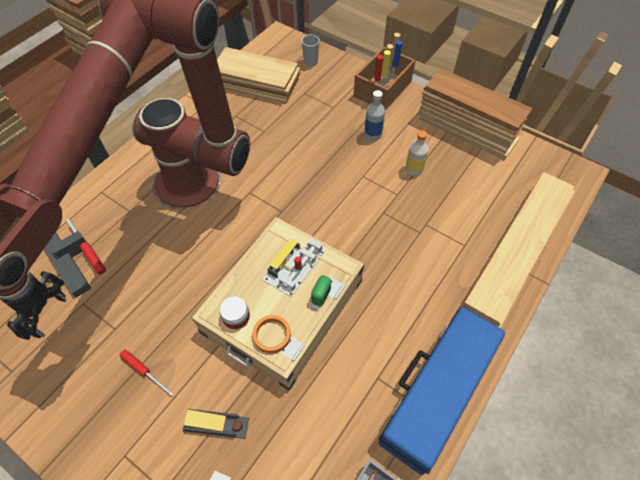

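View pics/side0.png

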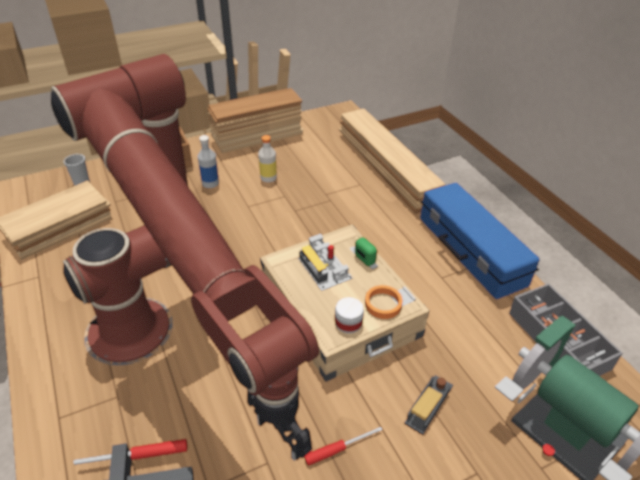

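The scene view shows the yellow bar at about (283,258), the red knob at (297,262), and the tin, tape roll and tape measure at (234,312), (271,333) and (321,290). In the side view the bar is at (315,263) and the knob at (331,253). Next I'll measure these.

```bash
cat > h.py <<'E'
import cv2,numpy as np
from scipy.spatial.transform import Rotation as R
def mask(img,c):
    h=cv2.cvtColor(img,cv2.COLOR_BGR2HSV); H,S,V=cv2.split(h)
    if c=="red": return (((H<6)|(H>172))&(S>170)&(V>90)).astype(np.uint8)
    if c=="yellow": return ((H>21)&(H<34)&(S>170)&(V>110)).astype(np.uint8)
    if c=="green": return ((H>50)&(H<80)&(S>130)).astype(np.uint8)
def blobs(m,roi,mn=15):
    x0,y0,x1,y1=roi; z=np.zeros_like(m); z[y0:y1,x0:x1]=m[y0:y1,x0:x1]
    n,l,s,c=cv2.connectedComponentsWithStats(z)
    return sorted([(s[i,4],c[i],s[i,:4],l==i) for i in range(1,n) if s[i,4]>=mn],key=lambda t:-t[0])
def ray(K,T,p):
    d=np.c_[np.atleast_2d(p),np.ones(len(np.atleast_2d(p)))]@np.linalg.inv(K).T@T[:3,:3].T
    return T[:3,3],d
def plane(K,T,p,z):
    o,d=ray(K,T,p); return o+d*((z-o[2])/d[:,2])[:,None]
def tri(r1,r2):
    (o1,d1),(o2,d2)=r1,r2; d1=d1[0];d2=d2[0]
    A=np.c_[d1,-d2]; s=np.linalg.lstsq(A,o2-o1,rcond=None)[0]
    a,b=o1+s[0]*d1,o2+s[1]*d2; return (a+b)/2,np.linalg.norm(a-b)
def toolT(st):
    T=np.eye(4); q=st["tool_rot"]; T[:3,:3]=R.from_quat([q[1],q[2],q[3],q[0]]).as_matrix(); T[:3,3]=st["tool_pos"]; return T
E
python3 - <<'E'
from h import *
from plant import manip
T0=toolT(manip.state()); print("tool axes\n",T0[:3,:3].round(3))
F={n:np.load(f"pics/{n}0.npz") for n in("scene","side")}
roi={"scene":(200,225,345,310),"side":(270,230,390,290)}
P={}
for c in("yellow","red","green"):
    for n,f in F.items():
        b=blobs(mask(f["img"],c),roi[n],6)
        for k in b[:3]: print(c,n,k[0],k[1].round(1),k[2])
        P[c,n]=b[0]
    t=tri(*[ray(F[n]["camera_matrix"],F[n]["world_from_camera"],P[c,n][1]) for n in F]); print(c,"tri",t[0].round(4),"gap",round(t[1],4))
    for n,f in F.items():
        yx=np.argwhere(P[c,n][3])[:,::-1]
        if c=="yellow":
            q=plane(f["camera_matrix"],f["world_from_camera"],yx,.154)[:,:2]
            r=cv2.minAreaRect(q.astype(np.float32)*1000); print(n,"rect",r)
            print(cv2.boxPoints(r).round(0).tolist())
E
```

```text
tool axes
 [[ 0.33  -0.     0.944]
 [-0.944  0.002  0.33 ]
 [-0.002 -1.     0.   ]]Traceback (most recent call last):
  File "<stdin>", line 11, in <module>
IndexError: list index out of range
```

```bash
sed -i 's/(H>21)&(H<34)&(S>170)&(V>110)/(H>22)\&(H<34)\&(S>200)\&(V>100)/' h.py
cat > m.py <<'E'
from h import *
F={n:np.load(f"pics/{n}0.npz") for n in("scene","side")}
for n,p in(("scene",(283,258)),("scene",(297,262)),("scene",(321,290)),("side",(315,263)),("side",(331,253)),("side",(366,252))):
    print(n,p,cv2.cvtColor(F[n]["img"],cv2.COLOR_BGR2HSV)[p[1]-2:p[1]+3:2,p[0]-2:p[0]+3:2].reshape(-1,3).tolist())
roi={"scene":(200,225,345,310),"side":(270,230,390,290)}
for n,f in F.items():
    x0,y0,x1,y1=roi[n]; cv2.imwrite(f"pics/{n}c.png",cv2.resize(f["img"][y0:y1,x0:x1],None,fx=5,fy=5,interpolation=2))
E
python3 m.py
```

```text
scene (283, 258) [[26, 149, 236], [26, 151, 238], [25, 158, 237], [26, 149, 238], [27, 150, 241], [23, 133, 163], [27, 150, 239], [22, 162, 195], [21, 114, 119]]
scene (297, 262) [[1, 194, 176], [1, 188, 229], [1, 195, 207], [2, 148, 102], [0, 170, 126], [0, 191, 108], [1, 105, 102], [0, 194, 100], [2, 201, 99]]
scene (321, 290) [[65, 127, 186], [66, 125, 194], [65, 127, 181], [66, 129, 190], [66, 125, 192], [65, 125, 172], [65, 121, 201], [66, 125, 183], [66, 133, 157]]
side (315, 263) [[23, 132, 235], [24, 132, 241], [24, 132, 241], [22, 114, 212], [24, 131, 238], [24, 132, 241], [20, 55, 175], [23, 122, 222], [23, 133, 239]]
side (331, 253) [[1, 169, 134], [1, 185, 134], [10, 119, 161], [1, 170, 132], [1, 190, 130], [10, 116, 156], [0, 183, 127], [1, 187, 128], [7, 88, 148]]
side (366, 252) [[66, 136, 122], [66, 127, 149], [66, 119, 165], [65, 133, 96], [66, 132, 120], [66, 129, 140], [66, 126, 67], [65, 133, 96], [66, 132, 108]]
```

View pics/scenec.png

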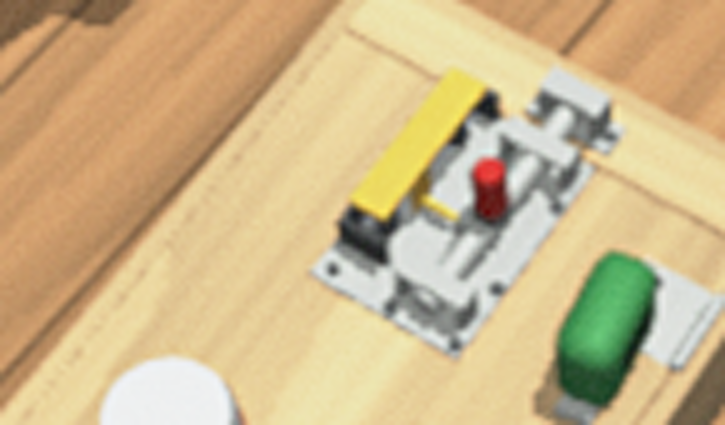

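The crop shows the bar running from (360,200) to (475,80) in crop pixels, the knob top at (488,168), and the tape measure well clear of it. I'll fix the thresholds to match.

```bash
sed -i 's/(H>22)&(H<34)&(S>200)&(V>100)/(H>21)\&(H<34)\&(S>118)\&(V>190)/; s/(S>170)&(V>90)/(S>140)\&(V>90)/; s/(S>130)/(S>100)/' h.py
python3 - <<'E'
from h import *
F={n:np.load(f"pics/{n}0.npz") for n in("scene","side")}
roi={"scene":(268,235,345,310),"side":(290,230,390,290)}
P={}
for c in("yellow","red","green"):
    for n,f in F.items():
        b=blobs(mask(f["img"],c),roi[n],6)
        for k in b[:2]: print(c,n,k[0],k[1].round(1),k[2])
        P[c,n]=b[0]
    t=tri(*[ray(F[n]["camera_matrix"],F[n]["world_from_camera"],P[c,n][1]) for n in F]); print(c,"tri",t[0].round(4),"gap",round(t[1],4))
    for n,f in F.items():
        yx=np.argwhere(P[c,n][3])[:,::-1]
        if c=="yellow":
            q=plane(f["camera_matrix"],f["world_from_camera"],yx,.156)[:,:2]
            r=cv2.minAreaRect(q.astype(np.float32)*1000); print(n,"rect",r, "mean",q.mean(0))
        if c=="red":
            x,y,w,h=P[c,n][2]; print("knob top",n,plane(f["camera_matrix"],f["world_from_camera"],[x+w/2-.5,y+4],.178))
E
```

```text
yellow scene 279 [282.9 253.3] [270 239  27  30]
yellow scene 9 [287.1 266. ] [285 264   6   5]
yellow side 205 [313.4 257.5] [303 246  24  24]
yellow tri [ 0.5039 -0.1041  0.1531] gap 0.0011
scene rect ((505.4317626953125, -105.0087661743164), (24.28011703491211, 98.35906219482422), 2.8949313163757324) mean [ 0.50549513 -0.10560357]
side rect ((503.07720947265625, -105.90283203125), (26.221424102783203, 94.23173522949219), 6.435630798339844) mean [ 0.50252973 -0.10571152]
red scene 58 [297.7 261.8] [295 257   6  11]
red side 47 [330.4 251.4] [328 246   5  12]
red tri [ 0.5543 -0.1045  0.1566] gap 0.0001
knob top scene [[ 0.56049208 -0.11204548  0.178     ]]
knob top side [[ 0.54523167 -0.11900811  0.178     ]]
green scene 375 [320.5 290.1] [312 276  19  30]
green side 344 [365.6 251.1] [356 239  20  26]
green tri [ 0.649  -0.1326  0.1437] gap 0.0005
```

Bar centre is about (0.504, -0.105, 0.153). The knob is at about (0.554, -0.105), 50 mm along +x as it should be, and chest yaw is roughly 3–5°. The rays agree to within 1 mm. I'll turn the tool so its jaw axis lies along chest x, then go above.

Emit:
drive_tool([
  [[0, -0.2, 0], [0, -1, 0], 0.15],
  [[0, -0.2, 0], [0, -1, 0], 0.15],
  [[0, -0.2, 0], [0, -1, 0], 0.15],
  [[0, -0.2, 0], [0, -1, 0], 0.15],
  [[0, -0.2, 0], [0, -1, 0], 0.15],
  [[0, -0.2, 0], [0, -1, 0], 0.15],
  [[0, -0.2, 0], [0, -1, 0], 0.15],
  [[0, -0.2, 0], [0, -1, 0], 0.15],
  [[0, -0.2, 0], [0, -1, 0], 0.15],
  [[0, 0, 0], [0, -1, 0], 0.15],
  [[0, 0, 0], [0, -1, 0], 0.15],
  [[0, 0, 0], [0, -1, 0], 0.15],
])

```text
time: 1.3
tool_pos: [0.2065, -0.5896, 0.2756]
tool_rot: [0.705, -0.704, 0.065, -0.065]
contact_force: [0.3, -0.1, 0.1]
gripper_width: 0.419
```

Emit:
drive_tool([
  [[0, 0, 0], [0, -1, 0], 0.15],
  [[0, 0, 0], [0, -1, 0], 0.15],
  [[0, 0, 0], [0, -0.9, 0], 0.15],
  [[0.7, 0, 0.95], [0, 0, 0], 0.15],
  [[0.7, 0, 0.95], [0, 0, 0], 0.15],
  [[0.7, 0, 0.95], [0, 0, 0], 0.15],
  [[0.7, 0, 0.95], [0, 0, 0], 0.15],
  [[0.7, 0, 0.95], [0, 0, 0], 0.15],
  [[0.7, 0, 0.95], [0, 0, 0], 0.15],
  [[0.7, 0, 0.95], [0, 0, 0], 0.15],
  [[0.7, 0, 0.95], [0, 0, 0], 0.15],
  [[0.7, 0, 0.95], [0, 0, 0], 0.15],
])

```text
time: 2.5
tool_pos: [0.3499, -0.3649, 0.2757]
tool_rot: [0.707, -0.706, -0.023, 0.024]
contact_force: [0.2, 0.4, 0.1]
gripper_width: 0.427
```

Emit:
drive_tool([
  [[0.66, 0, 0.95], [0, 0, 0], 0.15],
  [[0.66, 0, 0.95], [0, 0, 0], 0.15],
  [[0.66, 0, 0.95], [0, 0, 0], 0.15],
  [[0.66, 0, 0.95], [0, 0, 0], 0.15],
  [[0.66, 0, 0.95], [0, 0, 0], 0.15],
  [[0.66, 0, 0.95], [0, 0, 0], 0.15],
  [[0.66, 0, 0.95], [0, 0, 0], 0.15],
  [[0.66, 0, 0.95], [0, 0, 0], 0.15],
  [[0.66, 0, 0.9], [0, 0, 0], 0.15],
  [[0.66, 0, 0.9], [0, 0, 0], 0.15],
  [[0.66, 0, 0.8], [0, 0, 0], 0.15],
  [[0.6, 0, 0.7], [0, 0, 0], 0.15],
])

```text
time: 3.7
tool_pos: [0.5278, -0.0799, 0.2757]
tool_rot: [0.707, -0.707, -0.023, 0.024]
contact_force: [0.3, -0.7, -0.1]
gripper_width: 0.422
```

```bash
python3 - <<'E'
from h import *
from plant import manip
st=manip.state(); f=manip.grab_frame("wrist"); cv2.imwrite("pics/w1.png",f["img"])
T=toolT(st); np.savez("pics/w1.npz",tool=T,**f); print(T.round(4),f["T_tool_cam"].round(3),f["camera_matrix"][0,0])
E
```

```text
[[ 9.978e-01 -8.000e-04 -6.690e-02  5.278e-01]
 [ 6.690e-02  3.000e-04  9.978e-01 -7.990e-02]
 [-8.000e-04 -1.000e+00  4.000e-04  2.757e-01]
 [ 0.000e+00  0.000e+00  0.000e+00  1.000e+00]] [[ 1.     0.     0.    -0.   ]
 [-0.    -0.307  0.952 -0.142]
 [ 0.    -0.952 -0.307  0.079]
 [ 0.     0.     0.     1.   ]] 421.46390912476164
```

View pics/w1.png

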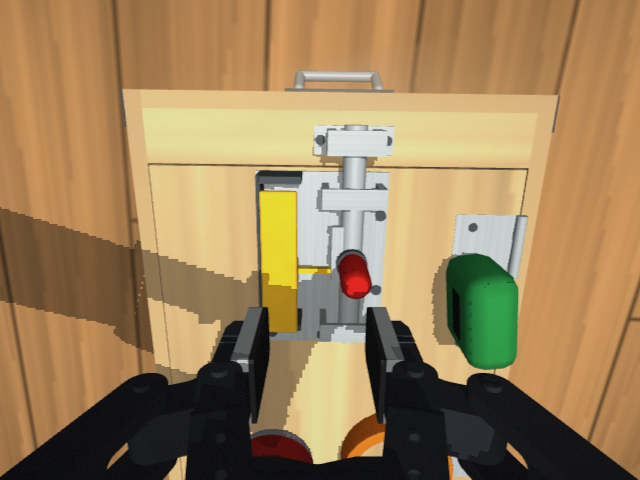

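The wrist view shows the bar spanning (260–297, 191–332), the knob top at about (356,285), and the fingertips at columns 256 and 378 near row 310. The yaw looks aligned. Now I'll refine in tool axes.

```bash
python3 - <<'E'
from h import *
f=np.load("pics/w1.npz"); K=f["camera_matrix"]; T=f["tool"]@f["T_tool_cam"]; Ti=np.linalg.inv(f["tool"])
h=cv2.cvtColor(f["img"],cv2.COLOR_BGR2HSV)
H,S,V=cv2.split(h)
m=((H>20)&(H<34)&(S>215)&(V>80)).astype(np.uint8)
b=blobs(m,(240,180,340,345))[0]; print(b[:3])
yx=np.argwhere(b[3])[:,::-1]; yx=yx[yx[:,0]<299]
q=plane(K,T,yx,.156); print("bar",cv2.minAreaRect((q[:,:2]*1000).astype(np.float32)))
r=blobs(mask(f["img"],"red"),(330,240,380,305))[0]; print(r[:3])
k=plane(K,T,[[356,285]],.178); c=q[:,:2].min(0)/2+q[:,:2].max(0)/2
print("knob",k)
print("bar, knob in tool mm",((Ti@np.r_[c,.156,1])[:3]*1000).round(1),((Ti@np.r_[k[0],1])[:3]*1000).round(1))
o,d=ray(K,T,[[279,262],[356,285]]) 
# height from wrist + scene rays
s=np.load("pics/scene0.npz")
print("bar tri",tri((o,d[:1]),ray(s["camera_matrix"],s["world_from_camera"],[282.9,253.3])))
print("knob top tri",tri((o,d[1:]),ray(s["camera_matrix"],s["world_from_camera"],[297.6,258.6])))
for u in (256,378):
    p=np.linalg.inv(K)@[u,310,1]; p=f["T_tool_cam"][:3,:3]@p; o2=f["T_tool_cam"][:3,3]; t=(-.005-o2[1])/p[1]; print("tip in tool",(o2+t*p)*1000)
E
```

```text
Traceback (most recent call last):
IndexError: list index out of range
```

```bash
cat > w.py <<'E'
from h import *
f=np.load("pics/w1.npz"); K=f["camera_matrix"]; T=f["tool"]@f["T_tool_cam"]; Ti=np.linalg.inv(f["tool"])
h=cv2.cvtColor(f["img"],cv2.COLOR_BGR2HSV); print(h[230,280],h[310,280],h[230,220],h[230,310],h[290,356],h[280,356])
H,S,V=cv2.split(h); s0=int(h[230,280][1])-30
m=((H>20)&(H<36)&(S>s0)&(V>80)).astype(np.uint8)
b=blobs(m,(257,185,300,336))[0]; print(b[:3])
yx=np.argwhere(b[3])[:,::-1]
q=plane(K,T,yx,.156); print("bar",cv2.minAreaRect((q[:,:2]*1000).astype(np.float32)))
k=plane(K,T,[[356,285]],.178); c=q[:,:2].min(0)/2+q[:,:2].max(0)/2
print("knob",k)
print("bar, knob in tool mm",((Ti@np.r_[c,.156,1])[:3]*1000).round(1),((Ti@np.r_[k[0],1])[:3]*1000).round(1))
o,d=ray(K,T,[[279,262],[356,285]])
s=np.load("pics/scene0.npz")
print("bar tri",tri((o,d[:1]),ray(s["camera_matrix"],s["world_from_camera"],[282.9,253.3])))
print("knob top tri",tri((o,d[1:]),ray(s["camera_matrix"],s["world_from_camera"],[297.6,258.6])))
for u in (256,378):
    p=np.linalg.inv(K)@[u,310,1]; p=f["T_tool_cam"][:3,:3]@p; o2=f["T_tool_cam"][:3,3]; t=(-.005-o2[1])/p[1]; print("tip in tool",(o2+t*p)*1000)
E
python3 w.py
```

```text
[ 28 201 232] [ 22 211 168] [ 20  99 232] [ 90   7 219] [  1 215 224] [  1 218 225]
(np.int32(4934), array([279.15504662, 258.12261857]), array([259, 190,  41, 142], dtype=int32))
bar ((504.4691467285156, -100.90303039550781), (25.333520889282227, 99.32605743408203), 2.95066237449646)
knob [[ 0.55336795 -0.10284947  0.178     ]]
bar, knob in tool mm [-25.5 119.7 -19.5] [ 24.   97.7 -24.6]
bar tri (array([ 0.50271231, -0.10234162,  0.1481251 ]), np.float64(0.0011394397910096446))
knob top tri (array([ 0.55430139, -0.10438379,  0.17375935]), np.float64(0.0009254933342561362))
tip in tool [-22.0276833   -5.           9.79184442]
tip in tool [21.88374123 -5.          9.79724274]
```

Bar and knob lie at tool x -25.5 and +24 mm. The bar measures 99×25 mm and the knob is 5 mm to -y of its middle, as given. Knob clearance is about 4 mm, so I'll add 5 mm, widen the fingers to about 50 mm apart, and descend.

Emit:
drive_tool([
  [[-0.03, 0, 0.2], [0, 0, 0], 0.03],
  [[0, 0.8, 0], [0, 0, 0], 0.03],
  [[0, 0.8, 0], [0, 0, 0], 0.03],
  [[0, 0.8, 0], [0, 0, 0], 0.03],
  [[0, 0.8, 0], [0, 0, 0], 0.03],
  [[0, 0.4, 0], [0, 0, 0], 0.03],
  [[0, 0.2, 0], [0, 0, 0], 0.03],
  [[0, 0.1, 0], [0, 0, 0], 0.03],
  [[0, 0, 0], [0, 0, 0], 0.03],
])

```text
time: 4.65
tool_pos: [0.5267, -0.0765, 0.1794]
tool_rot: [-0.707, 0.707, 0.024, -0.023]
contact_force: [0.8, -0.3, 0.1]
gripper_width: 0.484
```

```bash
python3 - <<'E'
from h import *
from plant import manip
st=manip.state(); f=manip.grab_frame("wrist"); cv2.imwrite("pics/w2.png",f["img"]); print(st["tool_pos"],st["contact_force"])
E
```

```text
[ 0.5267239  -0.07651565  0.17943677] [ 0.75389844 -0.30959895  0.05268054]
```

View pics/w2.png

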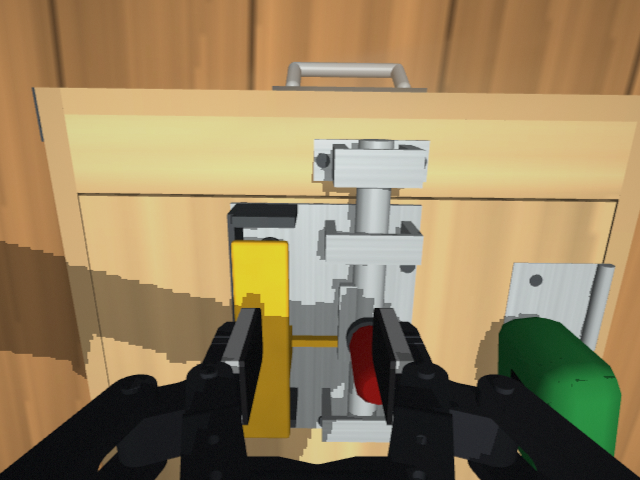

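The left fingertip is over the bar (columns 232–290). The right tip (about 384) is in front of the knob's +y side (knob about 370), so a 1 mm shift to -x is enough. Now I'll lower in small steps and watch the force.

Emit:
drive_tool([
  [[-0.05, 0.4, 0], [0, 0, 0], 0.06],
  [[0, 0.2, 0], [0, 0, 0], 0.06],
  [[0, 0.1, 0], [0, 0, 0], 0.06],
  [[0, 0.1, 0], [0, 0, 0], 0.06],
  [[0, 0, 0], [0, 0, 0], 0.06],
])

```text
time: 5.2
tool_pos: [0.525, -0.0763, 0.1583]
tool_rot: [0.707, -0.707, -0.023, 0.024]
contact_force: [-0.1, -0.9, -0.7]
gripper_width: 0.47
```

Emit:
drive_tool([
  [[0, 0.1, 0], [0, 0, 0], 0.06],
  [[0, 0, 0], [0, 0, 0], 0.06],
  [[0, 0, 0], [0, 0, 0], 0.06],
])

```text
time: 5.5
tool_pos: [0.5253, -0.0764, 0.1564]
tool_rot: [-0.707, 0.707, 0.023, -0.023]
contact_force: [-0.5, -0.1, -0.6]
gripper_width: 0.471
```

Emit:
drive_tool([
  [[0, 0.1, 0], [0, 0, 0], 0.06],
  [[0, 0.05, 0], [0, 0, 0], 0.06],
  [[0, 0, 0], [0, 0, 0], 0.06],
])

```text
time: 5.8
tool_pos: [0.5256, -0.0765, 0.153]
tool_rot: [-0.707, 0.707, 0.024, -0.023]
contact_force: [0.7, 0.6, 3.3]
gripper_width: 0.471
```

Emit:
drive_tool([
  [[0, 0.06, 0], [0, 0, 0], 0.06],
  [[0, 0, 0], [0, 0, 0], 0.06],
  [[0, 0, 0], [0, 0, 0], 0.06],
])

```text
time: 6.1
tool_pos: [0.5256, -0.0765, 0.1515]
tool_rot: [-0.707, 0.707, 0.024, -0.023]
contact_force: [0.4, -1.3, 2.1]
gripper_width: 0.471
```

Emit:
drive_tool([
  [[0, 0.06, 0], [0, 0, 0], 0.06],
  [[0, 0, 0], [0, 0, 0], 0.06],
  [[0, 0, 0], [0, 0, 0], 0.06],
])

```text
time: 6.4
tool_pos: [0.5255, -0.0765, 0.1498]
tool_rot: [-0.707, 0.707, 0.024, -0.023]
contact_force: [1.3, -0.6, 4.0]
gripper_width: 0.467
```

Emit:
drive_tool([
  [[0, 0.06, 0], [0, 0, 0], 0.06],
  [[0, 0, 0], [0, 0, 0], 0.06],
  [[0, 0, 0], [0, 0, 0], 0.06],
])

```text
time: 6.7
tool_pos: [0.5255, -0.0765, 0.1483]
tool_rot: [-0.707, 0.707, 0.024, -0.023]
contact_force: [0.8, 0.6, 5.1]
gripper_width: 0.468
```

Contact came at a TCP height of about 0.154, and the force is rising along the spring law. A little further.

Emit:
drive_tool([
  [[0, 0.05, 0], [0, 0, 0], 0.06],
  [[0, 0, 0], [0, 0, 0], 0.06],
  [[0, 0, 0], [0, 0, 0], 0.06],
])

```text
time: 7.0
tool_pos: [0.5255, -0.0765, 0.1472]
tool_rot: [-0.707, 0.707, 0.024, -0.023]
contact_force: [1.2, 0.1, 4.5]
gripper_width: 0.472
```

Emit:
drive_tool([
  [[0, 0.04, 0], [0, 0, 0], 0.06],
  [[0, 0, 0], [0, 0, 0], 0.06],
  [[0, 0, 0], [0, 0, 0], 0.06],
])

```text
time: 7.3
tool_pos: [0.5255, -0.0765, 0.1464]
tool_rot: [-0.707, 0.707, 0.024, -0.023]
contact_force: [1.4, -0.1, 6.3]
gripper_width: 0.471
```

About 7 mm pressed, well past the 4.2 mm release. Now I'll push the knob towards chest -y while holding the bar down.

Emit:
drive_tool([
  [[0, 0, -0.1], [0, 0, 0], 0.06],
  [[0, 0, -0.1], [0, 0, 0], 0.06],
  [[0, 0, -0.1], [0, 0, 0], 0.06],
  [[0, 0, -0.1], [0, 0, 0], 0.06],
  [[0, 0, -0.1], [0, 0, 0], 0.06],
  [[0, 0, -0.1], [0, 0, 0], 0.06],
])

```text
time: 7.9
tool_pos: [0.5261, -0.0892, 0.1463]
tool_rot: [0.709, -0.705, -0.023, 0.024]
contact_force: [-0.5, 7.2, 7.6]
gripper_width: 0.47
```

Emit:
drive_tool([
  [[0, 0, -0.1], [0, 0, 0], 0.06],
  [[0, 0, -0.1], [0, 0, 0], 0.06],
  [[0, 0, -0.1], [0, 0, 0], 0.06],
  [[0, 0, -0.1], [0, 0, 0], 0.06],
])

```text
time: 8.3
tool_pos: [0.5267, -0.0992, 0.1463]
tool_rot: [0.708, -0.705, -0.023, 0.024]
contact_force: [-1.7, 7.6, 10.0]
gripper_width: 0.473
```

Emit:
drive_tool([
  [[0, 0, -0.1], [0, 0, 0], 0.06],
  [[0, 0, -0.1], [0, 0, 0], 0.06],
  [[0, 0, -0.1], [0, 0, 0], 0.06],
  [[0, 0, -0.1], [0, 0, 0], 0.06],
  [[0, 0, -0.1], [0, 0, 0], 0.06],
  [[0, 0, -0.1], [0, 0, 0], 0.06],
])

```text
time: 8.9
tool_pos: [0.5276, -0.1141, 0.1463]
tool_rot: [0.709, -0.705, -0.023, 0.024]
contact_force: [-1.5, 8.3, 9.3]
gripper_width: 0.47
```

Emit:
drive_tool([
  [[0, 0, -0.05], [0, 0, 0], 0.06],
  [[0, 0, -0.05], [0, 0, 0], 0.06],
  [[0, 0, -0.05], [0, 0, 0], 0.06],
])

```text
time: 9.2
tool_pos: [0.5278, -0.1177, 0.1462]
tool_rot: [0.709, -0.705, -0.023, 0.024]
contact_force: [-1.0, 7.1, 9.7]
gripper_width: 0.471
```

Emit:
drive_tool([
  [[0, 0, -0.05], [0, 0, 0], 0.06],
  [[0, 0, -0.05], [0, 0, 0], 0.06],
])

```text
time: 9.4
tool_pos: [0.528, -0.1202, 0.1462]
tool_rot: [0.709, -0.705, -0.023, 0.024]
contact_force: [-1.5, 7.7, 8.5]
gripper_width: 0.47
```

Emit:
drive_tool([
  [[0, 0, -0.04], [0, 0, 0], 0.06],
  [[0, 0, -0.04], [0, 0, 0], 0.06],
])

```text
time: 9.6
tool_pos: [0.528, -0.1209, 0.1463]
tool_rot: [0.71, -0.704, -0.023, 0.024]
contact_force: [-2.2, 14.1, 10.4]
gripper_width: 0.471
```

Emit:
drive_tool([
  [[0, 0, -0.04], [0, 0, 0], 0.06],
  [[0, 0, -0.04], [0, 0, 0], 0.06],
])

```text
time: 9.8
tool_pos: [0.528, -0.1211, 0.1462]
tool_rot: [0.711, -0.702, -0.023, 0.025]
contact_force: [-3.0, 21.1, 13.0]
gripper_width: 0.467
```

The force climbs while motion stops at y ≈ -0.121, which matches the expected hard stop. I'll check with a picture before releasing.

```bash
python3 - <<'E'
from h import *
from plant import manip
a=manip.grab_frame("wrist")["img"]; b=manip.grab_frame("scene")["img"][225:310,240:345]
print(manip.state()["contact_force"])
b=cv2.resize(b,None,fx=4.5,fy=4.5,interpolation=2); a=cv2.resize(a,(427,320))
c=np.zeros((383,905,3),np.uint8); c[:320,:427]=a; c[:b.shape[0],430:430+b.shape[1]]=b[:383]; cv2.imwrite("pics/w3.png",cv2.resize(c,(800,339)))
E
```

```text
[-3.67222383 19.35223304 12.23753319]
```

View pics/w3.png

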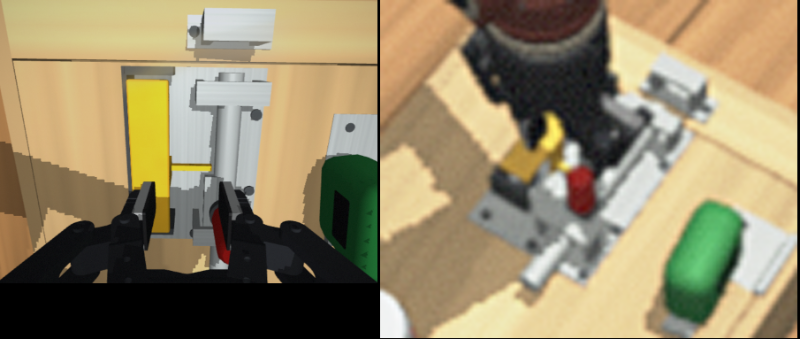

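The bolt is clear of the keeper and sticks out at the -y end. I'll ease the side push, then lift straight up.

Emit:
drive_tool([
  [[0, 0, 0.12], [0, 0, 0], 0.06],
  [[0, 0, 0], [0, 0, 0], 0.06],
  [[0, -0.1, 0], [0, 0, 0], 0.06],
  [[0, -0.1, 0], [0, 0, 0], 0.06],
  [[0, -0.1, 0], [0, 0, 0], 0.06],
  [[0, -0.1, 0], [0, 0, 0], 0.06],
  [[0, -0.1, 0], [0, 0, 0], 0.06],
  [[0, 0, 0], [0, 0, 0], 0.06],
])

```text
time: 10.7
tool_pos: [0.5262, -0.1214, 0.1556]
tool_rot: [0.709, -0.705, -0.022, 0.026]
contact_force: [-1.8, 6.5, -1.6]
gripper_width: 0.473
```

Still lightly against the knob, with the vertical load gone. I'll back off to +y, then rise.

Emit:
drive_tool([
  [[0, -0.08, 0.1], [0, 0, 0], 0.06],
  [[0, -0.1, 0.2], [0, 0, 0], 0.06],
  [[0, -0.3, 0.1], [0, 0, 0], 0.06],
  [[0, -0.6, 0], [0, 0, 0], 0.06],
  [[0, -0.8, 0], [0, 0, 0], 0.06],
  [[0, -0.9, 0], [0, 0, 0], 0.06],
  [[0, -0.9, 0.5], [0, 0, 0], 0.06],
  [[0, -0.5, 0.9], [0, 0, 0], 0.06],
  [[0, 0, 0.9], [0, 0, 0], 0.06],
  [[0, 0, 0], [0, 0, 0], 0.06],
])

```text
time: 11.7
tool_pos: [0.5245, -0.0548, 0.2656]
tool_rot: [-0.706, 0.707, 0.026, -0.023]
contact_force: [-1.2, -0.9, 0.4]
gripper_width: 0.47
```

```bash
python3 - <<'E'
from h import *
from plant import manip
st=manip.state(); f=manip.grab_frame("wrist"); T=toolT(st); np.savez("pics/w4.npz",tool=T,**f); cv2.imwrite("pics/w4.png",f["img"]); print(st["tool_pos"],st["contact_force"])
s=manip.grab_frame("scene")["img"]; cv2.imwrite("pics/s4.png",s)
E
```

```text
[ 0.52452162 -0.05475501  0.26559677] [-1.15906441 -0.85511433  0.35533916]
```

View pics/w4.png

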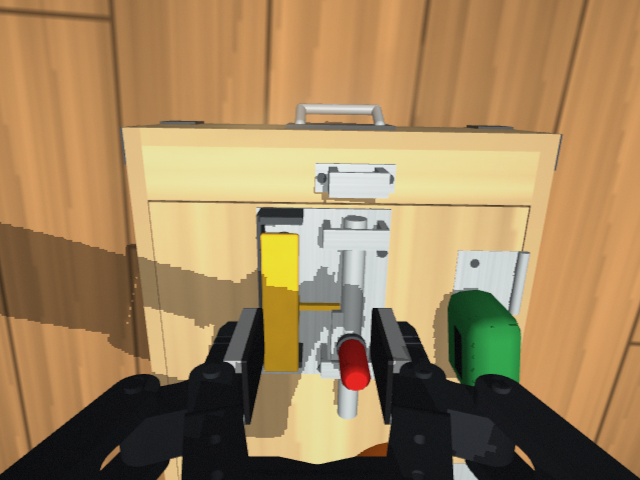

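View pics/s4.png

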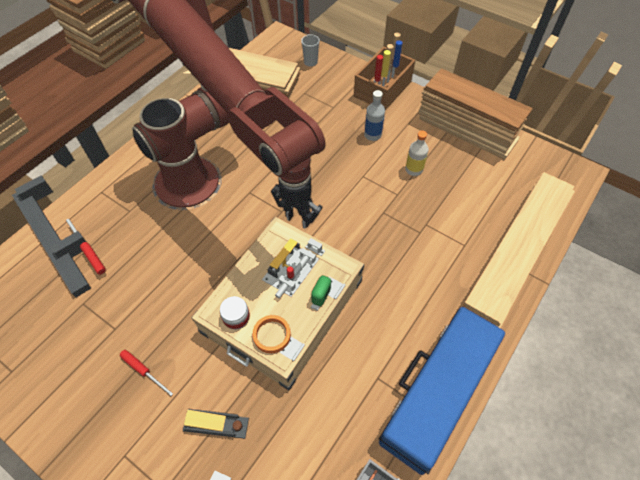

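Bolt withdrawn, lid shut, bystanders where they were. Next, a numeric check of knob travel and catch height, before against after.

```bash
python3 - <<'E'
from h import *
for n,bar,knob in(("w1",(279,230),(356,285)),("w4",(279,262),(355,378))):
    f=np.load(f"pics/{n}.npz"); K=f["camera_matrix"]; T=f["tool"]@f["T_tool_cam"]
    def h(p,r=4):
        vs,us=np.mgrid[p[1]-r:p[1]+r+1,p[0]-r:p[0]+r+1]; z=f["range_z"][vs,us].ravel(); P=np.c_[us.ravel(),vs.ravel(),np.ones(z.size)]@np.linalg.inv(K).T*z[:,None]
        return np.median((P@T[:3,:3].T+T[:3,3])[z>0],0).round(4)
    print(n,"bar",h(bar),"lid",h((200,300) if n=="w1" else (190,250)),"knob@178",plane(K,T,[knob],.178).round(4))
a,b=cv2.imread("pics/scene0.png"),cv2.imread("pics/s4.png")
for nm,(x0,y0,x1,y1) in dict(tin=(215,292,254,332),tape=(250,312,305,358),meas=(308,274,346,306),glue=(405,130,430,178),spray=(362,90,386,140),plane=(180,405,250,440),driver=(118,345,175,398)).items():
    print(nm,np.abs(a[y0:y1,x0:x1].astype(int)-b[y0:y1,x0:x1]).mean().round(1))
E
```

```text
w1 bar [ 0.5029 -0.0774  0.1557] lid [ 0.4385 -0.1531  0.1097] knob@178 [[ 0.5534 -0.1028  0.178 ]]
w4 bar [ 0.5017 -0.0705  0.1557] lid [ 0.4321 -0.0826  0.1097] knob@178 [[ 0.5548 -0.1376  0.178 ]]
tin 7.9
tape 5.0
meas 5.1
glue 4.8
spray 4.5
plane 4.6
driver 5.2
```

The catch is back at its full "up" height (0.1557 m, same as before). The knob has moved about 35 mm, which puts it in the last notch, and the bystanders are unchanged. Handing in.

```bash
python3 -c "
from plant import manip
print(manip.job_done())"
```

```text
the job is handed in; nothing more can be done
None
```

The bolt is drawn fully back and the catch has sprung up and locked it open. I handed the job in at about 12 s of the 42 s allowed.

**What I did:** one fingertip pressed the yellow bar down about 7 mm and held it there. The other finger pushed the red knob back to its hard stop, where the push rose to about 21 N with no further movement. I then eased the push, lifted so the catch could rise, and took the hand clear.

**Last checks:**
- **Bolt:** the knob moved about 35 mm, measured from pixels I picked by eye, so good to roughly 1 mm. The bolt is visibly out of its keeper.
- **Catch:** the bar is back at 155.7 mm, the same height as before I pressed it, so the tooth is in a notch.
- **Lid:** it is shut, at 109.7 mm both before and after.
- **Other things:** the tin, tape roll, tape measure, glue bottle, spray can, plane and screwdriver look unmoved in the before and after pictures. The tin differed slightly more than the rest, probably because of shadow.
- **Hand:** it is clear, with about 1 N on the force reading, which is noise.

**Disagreement:** early two-view heights came out 3–8 mm low for the bar and about 4 mm low for the knob top. The wrist range reading and the height at first contact agreed with the given 156 mm for the bar.

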